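# Line up the condiments on the table tray by height

### The arm

A 6-joint arm with a two-finger parallel gripper is mounted at the origin on a cart in front of the work surface, level with it; the furniture and walls round the work are solid. World frame = base frame: x ahead of the robot, y to its left, z up, the work surface at z = 0. Lengths are in m, angles in degrees, forces in N, time in s.
With the tool pointing down it reaches from about 0.25 to 0.725 m from the base axis. Payload 9.7 kg.
Tool frame: the origin (TCP) lies between the finger pads; the fingertips stand 11 mm ahead of it and the grasp point (between the pads) lies 8 mm behind it; z points along the fingers, y is the line along which they close (so a half turn about z gives the same grasp; the last joint's range is limited). The gripper opens to 85 mm and grips with 20 to 120 N. Pads are 22 mm wide; open, the fingers measure 114 mm over their backs; the gripper's body (76 mm by 85 mm) begins 54 mm behind the grasp point. The pads swing forward as they close: fully open they stand 13 mm farther back than shut.
Start: joints at [-66.635, 4.979, 10.078, 95.1, 0, 90], TCP at [0.218, -0.505, 0.242] pointing down, gripper open.
Joint ranges: [-179.16, 179.16], [-48.56, 103.87], [-65.8, 70.77], [-126.05, 130.52], [-82.76, 87.17], [-180, 180]. Speed limits (degrees/s): [127.2, 127.2, 147.25, 180, 180, 180].

### API

Orientations are given as [roll, pitch, yaw] about the fixed x, y, z axes, in that order (R = Rz(yaw) Ry(pitch) Rx(roll)).
In Python, from workcell import monitor, cams, ticket gives the robot as it stands.
- The arm moves only by the tool carry_out, never from a script. Its argument "plan" is a list of rows, each an object with "travel": the shift along the world's x, y, z as a fraction of full scale, a list of three; "angular": the turn, a rotation vector about the world's x, y, z as a fraction of full scale, a list of three; "grip": the gripper's target within -1 to 1 (fully open at 1, half-way at 0, shut at -1). In form: [{"travel": [x, y, z], "angular": [ax, ay, az], "grip": grip}, ...]. A call has 1 to 8 rows; each row is the pose to reach, as a shift and turn from the pose commanded when the call began; what a row does not reach only later rows make up. Full scale, the value 1, is 300 mm for a shift and 0.5 rad for a turn. A row lasts 1/12 s, in which the tool goes at most 41.7 mm and 7.16 degrees, less where a joint would pass 70% of its speed; a pose out of reach is approached as far as the arm can. A call with a number of a shift or a turn outside -1 to 1 is refused whole. A call with a gripper value outside its range is refused whole. The fingers move at their own pace and stop on an object; "grip_force" is the grip in N (left out, the last holds). Time passes only in rows, so rows that repeat a pose let the fingers close. It gives the time, the measured TCP pose, the force, the opening and the grip force at its end, in the units of the state.
- monitor.get_obs(): the state, without advancing time (a new reading comes with each control period).
- cams.camera(name): name is "side" or "top"; returns a dict with "frame" (384x512x3 uint8, red, green, blue), "mtx" (3x3 intrinsics, pixels), "view" (4x4, takes a point from world to camera coordinates). Camera axes: x right, y up, looking along -z (the intrinsics and any distortion apply to the point x, -y, -z); pixel columns grow to the right and rows downward; lengths in m; the calibration is good to about 2 mm. A picture is of the moment at which its call begins. There is no depth.
- ticket.job_done(): hands the job in; it is judged then, once.
The state is a dict: "time": time; "q": joint angles; "qd": joint speeds; "joint_efforts": joint torques, N m; "ee_pos": TCP position; "tcp_rot": TCP orientation; "wrist_force": force on the tool from outside, world axes, zero at the start; "torque": the same for the moment, N m; "opening": finger opening in m; "grasp_force": force on a finger pad.
Only numpy, scipy, OpenCV 4.12 (cv2) and the standard library are available. Lean on these libraries where they do the work, as an engineer would, in place of code of your own. Each camera call takes 0.05 s, during which the arm holds its last target. There are 200 camera calls.

### The job

Get the condiment tray ready for the table: stand the pepper mill, the spice jar, the salt shaker and the mustard pot upright in order of height, one centred on each cork disc of the wooden tray, with the tallest on the disc beside the brass post and the shortest at the far end. Leave the espresso cup where it stands, and do not knock any of these over on the way.

Things in the scene. Friction and masses are not known exactly. Their poses are not given: they have to be found in the camera images.
- pepper_mill_mid (a point): Pepper mill of dark turned wood, round, 170 mm tall, 58 mm across at its foot; take it by its round head, which is 49 mm across from 123 to 159 mm above the foot (below that treat it as a plain 58 mm cylinder, as its waist is not hollow to the fingers); the tallest of the four things to be lined up. The point is at its centre, half-way up (85 mm above its foot); z is up along it.
- spice_jar_mid (a point): Glass spice jar with a round red cap, 106 mm tall, 45 mm across all the way up; second tallest. The point is at its centre, half-way up (53 mm above its foot); z is up.
- salt_shaker_mid (a point): Salt shaker, glass with a grey domed metal top, 90 mm tall, 44 mm across up to 74 mm, then 34 mm at the dome; third tallest. The point is at its centre, half-way up (45 mm above its foot); z is up.
- mustard_pot_mid (a point): Small round white ceramic mustard pot with a white lid that has a small dark wooden knob (the lid is fixed on), 64 mm tall over the knob, ceramic body 50 mm across and 46 mm high, lid 47 mm across; the shortest. The point is at its centre, half-way up (32 mm above its foot); z is up.
- espresso_cup_mid (a point): Brown stoneware espresso cup, 67 mm across, 58 mm tall, with an ear handle on one side, standing among the four things; it is not part of the row and stays where it is. The point is at the centre of its bowl, half-way up; the handle reaches 60 mm from it along the cup's -y.
- post: Small turned brass post, 62 mm tall, 26 mm across its foot, fixed upright at one end of the wooden tray (either the left or the right end): it marks the end where the tallest goes. At the other end there is only a low dark wooden bun, 9 mm high. Origin at its foot on the tray, 14 mm above the worktop, 70 mm from the nearest disc's centre.
- mark_a: Flat round cork disc, 66 mm across, 3 mm thick, on the fixed narrow dark wooden tray (470 x 90 mm, 14 mm high); left-most as the robot sees it of the four in a row, which are 95 mm apart. Origin at the centre of its underside, so its upper face, where a thing stands, is 3 mm higher (17 mm above the worktop); its y axis runs along the row to the left. Fixed to the tray.
- mark_b: Flat round cork disc, 66 mm across, 3 mm thick, on the fixed narrow dark wooden tray (470 x 90 mm, 14 mm high); second from the left of the four in a row, which are 95 mm apart. Origin at the centre of its underside, so its upper face, where a thing stands, is 3 mm higher (17 mm above the worktop); its y axis runs along the row to the left. Fixed to the tray.
- mark_c: Flat round cork disc, 66 mm across, 3 mm thick, on the fixed narrow dark wooden tray (470 x 90 mm, 14 mm high); third from the left of the four in a row, which are 95 mm apart. Origin at the centre of its underside, so its upper face, where a thing stands, is 3 mm higher (17 mm above the worktop); its y axis runs along the row to the left. Fixed to the tray.
- mark_d: Flat round cork disc, 66 mm across, 3 mm thick, on the fixed narrow dark wooden tray (470 x 90 mm, 14 mm high); right-most of the four in a row, which are 95 mm apart. Origin at the centre of its underside, so its upper face, where a thing stands, is 3 mm higher (17 mm above the worktop); its y axis runs along the row to the left. Fixed to the tray.
Things that resemble listed ones, but are neither listed nor needed, are in the scene too. Leave any blue look-alike of the part that bears spice_jar_mid alone.

How it is judged:
By the outcome, as a careful person would: the job done as asked, in the order asked, and still so for the second after the job is handed in, with the robot touching nothing.
It also fails if it takes over 118 s, if anything falls off the work surface, if the arm or the gripper's body presses on something with over 40 N, if the wrist force passes 120 N, or if a joint passes its speed limit or range.

## Working session

There is one attempt and no reset: what is moved stays moved. The work goes in short steps, Python scripts to look and compute and a tool call to move; the robot and the scene stay as the last step left them, time stands still between calls to the robot, and variables do not carry over. Pictures are saved under pics/ and viewed, at most 16 in all, crops included, and the job is handed in when it is done.

Besides the shell and the picture viewer there is one more tool, called after "Request:" as name(argument=value, ...) on one line, values as JSON. carry_out: Moves the arm, as the interface text tells. Its arguments: {"type":"object","properties":{"plan":{"type":"array","items":{"type":"object","properties":{"travel":{"type":"array","items":{"type":"number"}},"angular":{"type":"array","items":{"type":"number"}},"grip":{"type":"number"}}}},"grip_force":{"type":"number"}},"required":["plan"]}

```bash
mkdir -p pics; ls; python3 - <<'E'
from workcell import monitor,cams
import cv2,numpy as np
o=monitor.get_obs();print({k:np.round(o[k],3) for k in('time','ee_pos','tcp_rot','opening','wrist_force')})
for n in('top','side'):
    c=cams.camera(n);print(n,c.keys(),c['mtx'].round(1).tolist(),c['view'].round(3).tolist())
    cv2.imwrite(f'pics/{n}0.png',cv2.resize(c['frame'][:,:,::-1],(800,600),interpolation=cv2.INTER_CUBIC))
E
```

```text
pics
{'time': np.float64(0.0), 'ee_pos': array([ 0.218, -0.505,  0.242]), 'tcp_rot': array([-1.79922e+02,  1.00000e-03,  2.33620e+01]), 'opening': np.float64(0.086), 'wrist_force': array([ 0.176,  0.665, -0.063])}
top dict_keys(['frame', 'mtx', 'view']) [[464.4, 0.0, 257.2], [0.0, 464.4, 194.0], [0.0, 0.0, 1.0]] [[0.024, -0.999, 0.022, -0.019], [0.982, 0.028, 0.186, -0.541], [-0.187, 0.017, 0.982, -1.227], [0.0, 0.0, 0.0, 1.0]]
side dict_keys(['frame', 'mtx', 'view']) [[497.3, 0.0, 258.6], [0.0, 497.3, 192.1], [0.0, 0.0, 1.0]] [[0.974, -0.225, -0.002, -0.517], [0.141, 0.605, 0.784, -0.133], [-0.175, -0.764, 0.621, -1.551], [0.0, 0.0, 0.0, 1.0]]
```

View pics/top0.png

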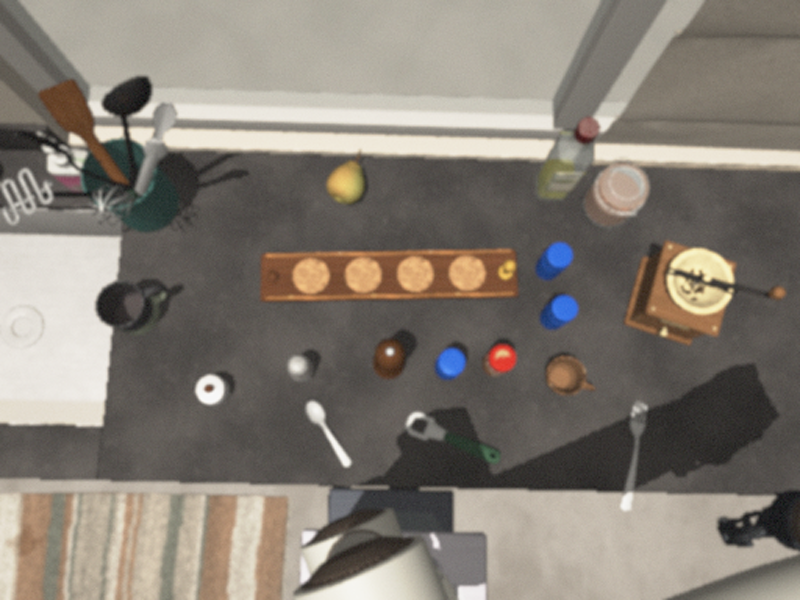

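View pics/side0.png

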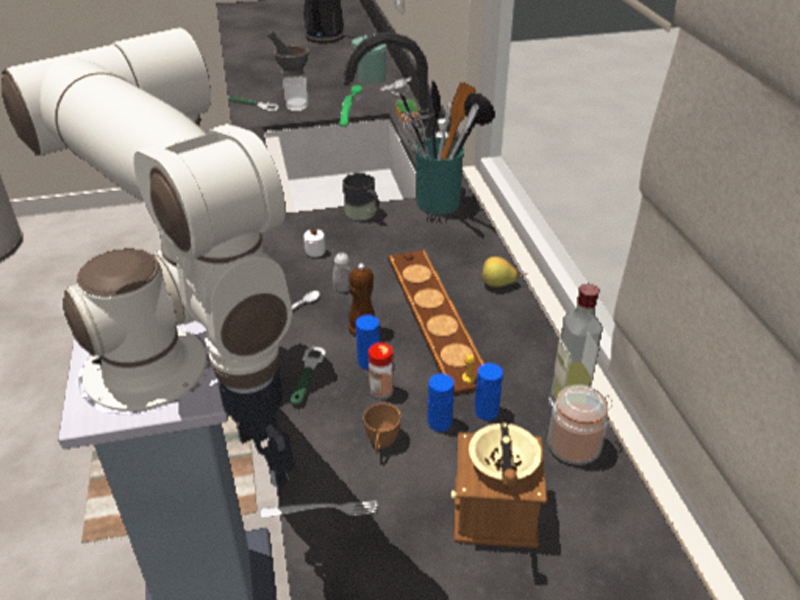

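The top view shows the brass post at the right end (507,271), so the order is mill on d, jar on c, salt on b and mustard on a. I'll enlarge the crops to read positions.

```bash
python3 - <<'E'
from workcell import cams
import cv2
for n,(x,y,w,h) in(('top',(120,150,268,112)),('side',(180,135,160,160))):
    c=cams.camera(n);s=800/w if n=='top' else 600/h
    s=3 if n=='top' else 3.75
    cv2.imwrite(f'pics/{n}1.png',cv2.resize(c['frame'][y:y+h,x:x+w,::-1],None,fx=s,fy=s,interpolation=cv2.INTER_CUBIC))
E
```

```text
(no output)
```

View pics/top1.png

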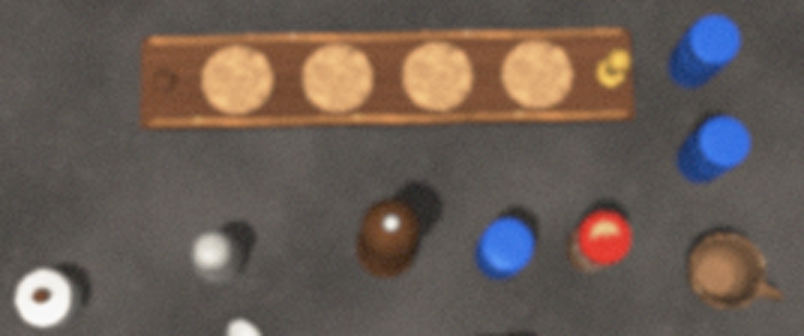

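View pics/side1.png

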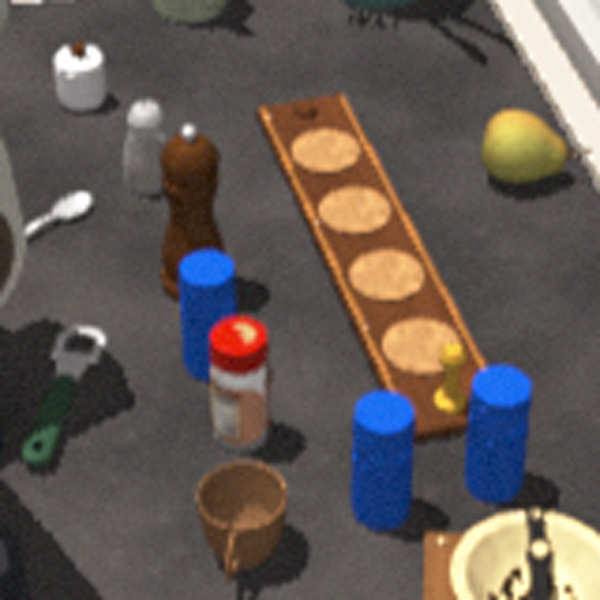

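```bash
cat > h.py <<'E'
from workcell import monitor,cams,ticket
import cv2,numpy as np
def proj(c,P):
    p=c['view'][:3,:3]@np.array(P)+c['view'][:3,3]; p=p*[1,-1,-1]
    p=c['mtx']@p; return p[:2]/p[2]
def atz(c,u,v,z):
    d=np.linalg.solve(c['mtx'],[u,v,1])*[1,-1,-1]
    R=c['view'][:3,:3];t=c['view'][:3,3]; o=-R.T@t; d=R.T@d
    return o+d*(z-o[2])/d[2]
def crop(n,x,y,w,h,s,f):
    c=cams.camera(n);cv2.imwrite('pics/'+f,cv2.resize(c['frame'][y:y+h,x:x+w,::-1],None,fx=s,fy=s,interpolation=cv2.INTER_CUBIC));return c
def st():
    o=monitor.get_obs();print({k:np.round(o[k],4).tolist() for k in('time','ee_pos','tcp_rot','q','opening','grasp_force','wrist_force')})
E
python3 - <<'E'
from h import *
c=cams.camera('top');s=cams.camera('side')
for n,u,v,z in [('a',237,79,.017),('b',337,78,.017),('c',437,76,.017),('d',538,74,.017),('mill',390,222,.169),('salt',212,250,.086),('mustardlid',43,297,.05),('mknob',40,295,.064),('jar',605,237,.106),('blue',507,246,.106),('blue2',716,40,.12),('blue3',724,142,.12),('cup',725,268,.058),('post',619,60,.076)]:
    p=atz(c,120+(u+.5)/3-.5,150+(v+.5)/3-.5,z);q=proj(s,p);print(n,p.round(4),'side1',((q-[180,135]+.5)*3.75-.5).round(0),'foot',((proj(s,[p[0],p[1],0])-[180,135])*3.75).round(0))
for n,u,v,z in [('a',326,150,.017),('b',355,210,.017),('c',386,274,.017),('d',421,345,.017),('mill',188,131,.169),('mknob',78,48,.064),('jar',239,331,.106),('blue',207,266,.12),('blue2',500,383,.12),('blue3',385,409,.12)]:
    p=atz(s,180+u/3.75,135+v/3.75,z);print('S',n,p.round(4))
E
```

```text
a [0.5948 0.1619 0.017 ] side1 [324. 150.] foot [323. 163.]
b [0.5986 0.0674 0.017 ] side1 [353. 210.] foot [351. 223.]
c [ 0.6034 -0.0274  0.017 ] side1 [385. 275.] foot [383. 288.]
d [ 0.6082 -0.1235  0.017 ] side1 [421. 346.] foot [419. 360.]
mill [0.4439 0.0138 0.169 ] side1 [190. 130.] foot [196. 285.]
salt [0.4253 0.1686 0.086 ] side1 [143. 110.] foot [146. 184.]
mustardlid [0.3829 0.3213 0.05  ] side1 [77. 59.] foot [79. 99.]
mknob [0.3837 0.3206 0.064 ] side1 [76. 47.] foot [80. 99.]
jar [ 0.4437 -0.1731  0.106 ] side1 [237. 336.] foot [238. 433.]
blue [ 0.4336 -0.0881  0.106 ] side1 [203. 268.] foot [206. 364.]
blue2 [ 0.6192 -0.2694  0.12  ] side1 [495. 371.] foot [484. 482.]
blue3 [ 0.5278 -0.2749  0.12  ] side1 [378. 395.] foot [372. 507.]
cup [ 0.4242 -0.2891  0.058 ] side1 [244. 492.] foot [244. 544.]
post [ 0.6095 -0.1909  0.076 ] side1 [449. 347.] foot [443. 415.]
S a [0.5973 0.1596 0.017 ]
S b [0.6011 0.0644 0.017 ]
S c [ 0.6049 -0.029   0.017 ]
S d [ 0.6093 -0.1239  0.017 ]
S mill [0.4428 0.0109 0.169 ]
S mknob [0.3859 0.3155 0.064 ]
S jar [ 0.447 -0.17   0.106]
S blue [ 0.435  -0.1045  0.12  ]
S blue2 [ 0.619  -0.2844  0.12  ]
S blue3 [ 0.5298 -0.2915  0.12  ]
```

Both views agree to about 3 mm. The discs run from a (0.596, 0.161) to d (0.609, -0.124), and the row is yawed about 2.6°. I'll go to the jar first and turn the tool to yaw 90 so the fingers close along x.

Request:
carry_out(plan=[{"travel":[0.08,0.1,0],"angular":[0,0,0.25],"grip":1},{"travel":[0.2,0.28,0],"angular":[0,0,0.5],"grip":1},{"travel":[0.3,0.45,0],"angular":[0,0,0.75],"grip":1},{"travel":[0.38,0.56,0],"angular":[0,0,1],"grip":1},{"travel":[0.38,0.56,0],"angular":[0,0,1],"grip":1},{"travel":[0.38,0.56,0],"angular":[0,0,1],"grip":1}], grip_force=40)

```text
time: 0.8
ee_pos: [0.3348, -0.3323, 0.2428]
tcp_rot: [180.0, -0.1, 52.3]
wrist_force: [-0.2, 0.0, -0.0]
opening: 0.0857
grasp_force: 0.0
```

Request:
carry_out(plan=[{"travel":[0.08,0.1,0],"angular":[0,0,0.25],"grip":1},{"travel":[0.2,0.28,0],"angular":[0,0,0.5],"grip":1},{"travel":[0.3,0.45,0],"angular":[0,0,0.75],"grip":1},{"travel":[0.38,0.55,0],"angular":[0,0,1],"grip":1},{"travel":[0.38,0.55,0],"angular":[0,0,1],"grip":1},{"travel":[0.38,0.55,0],"angular":[0,0,1],"grip":1}])

```text
time: 1.3
ee_pos: [0.4487, -0.1676, 0.242]
tcp_rot: [180.0, -0.1, 81.0]
wrist_force: [0.4, -0.8, -0.2]
opening: 0.0855
grasp_force: 0.0
```

Request:
carry_out(plan=[{"travel":[0,0,-0.1],"angular":[0,0,0.163],"grip":1},{"travel":[0,0,-0.2],"angular":[0,0,0.326],"grip":1},{"travel":[0,0,-0.2],"angular":[0,0,0.326],"grip":1},{"travel":[0,0,-0.2],"angular":[0,0,0.326],"grip":1}])

```text
time: 1.63
ee_pos: [0.4452, -0.1719, 0.1816]
tcp_rot: [-179.9, -0.1, 89.8]
wrist_force: [0.6, 0.7, 0.2]
opening: 0.0852
grasp_force: 0.0
```

```bash
python3 - <<'E'
from h import *
st()
a=crop('side',180,135,160,160,3.5,'x.png');b=crop('top',160,150,200,112,3,'y.png')
A=cv2.imread('pics/x.png');B=cv2.imread('pics/y.png')
cv2.imwrite('pics/side2.png',A)
E
```

```text
{'time': 1.6333, 'ee_pos': [0.4452, -0.1719, 0.1816], 'tcp_rot': [-179.8516, -0.0504, 89.8302], 'q': [-21.1053, -5.6294, -7.2006, 88.5854, -0.006, 69.0645], 'opening': 0.0852, 'grasp_force': 0.0, 'wrist_force': [0.5557, 0.7415, 0.1634]}
```

View pics/side2.png

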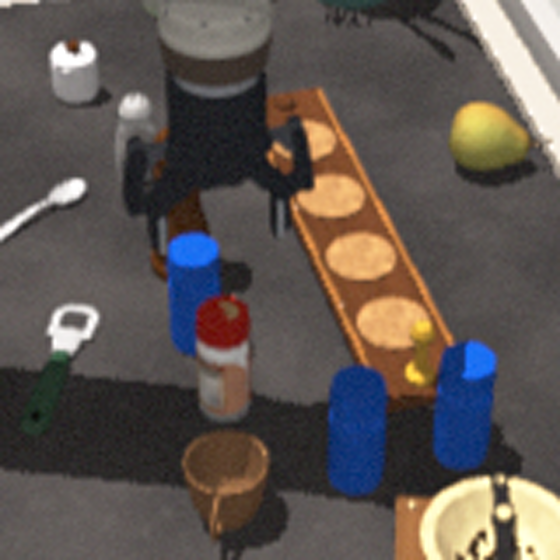

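Side view: the fingertips at (160,235) and (280,230) straddle the jar cap at (222,308). I'll descend 120 mm and grip.

Request:
carry_out(plan=[{"travel":[0,0,-0.08],"angular":[0,0,0],"grip":1},{"travel":[0,0,-0.16],"angular":[0,0,0],"grip":1},{"travel":[0,0,-0.24],"angular":[0,0,0],"grip":1},{"travel":[0,0,-0.32],"angular":[0,0,0],"grip":1},{"travel":[0,0,-0.4],"angular":[0,0,0],"grip":1},{"travel":[0,0,-0.4],"angular":[0,0,0],"grip":1},{"travel":[0,0,-0.4],"angular":[0,0,0],"grip":1}])

```text
time: 2.32
ee_pos: [0.4463, -0.1723, 0.0635]
tcp_rot: [180.0, 0.0, 89.9]
wrist_force: [-0.1, 0.0, 0.4]
opening: 0.0854
grasp_force: 0.0
```

Request:
carry_out(plan=[{"travel":[0,0,0],"angular":[0,0,0],"grip":-1},{"travel":[0,0,0],"angular":[0,0,0],"grip":-1},{"travel":[0,0,0],"angular":[0,0,0],"grip":-1},{"travel":[0,0,0],"angular":[0,0,0],"grip":-1},{"travel":[0,0,0],"angular":[0,0,0],"grip":-1},{"travel":[0,0,0],"angular":[0,0,0],"grip":-1},{"travel":[0,0,0],"angular":[0,0,0],"grip":-1},{"travel":[0,0,0],"angular":[0,0,0],"grip":-1}], grip_force=40)

```text
time: 2.98
ee_pos: [0.4467, -0.1722, 0.0639]
tcp_rot: [179.9, 0.1, 90.0]
wrist_force: [-2.3, 0.3, 7.8]
opening: 0.0439
grasp_force: 39.7
```

Gripped (opening 44 mm). Lift it 90 mm, then carry to disc c.

Request:
carry_out(plan=[{"travel":[0,0,0.03],"angular":[0,0,0],"grip":-1},{"travel":[0,0,0.09],"angular":[0,0,0],"grip":-1},{"travel":[0,0,0.16],"angular":[0,0,0],"grip":-1},{"travel":[0,0,0.23],"angular":[0,0,0],"grip":-1},{"travel":[0,0,0.28],"angular":[0,0,0],"grip":-1},{"travel":[0,0,0.3],"angular":[0,0,0],"grip":-1},{"travel":[0,0,0.3],"angular":[0,0,0],"grip":-1}])

```text
time: 3.57
ee_pos: [0.4469, -0.1722, 0.1542]
tcp_rot: [179.8, 0.1, 90.0]
wrist_force: [0.1, -0.3, -1.3]
opening: 0.0437
grasp_force: 40.8
```

Request:
carry_out(plan=[{"travel":[0.04,0.04,0],"angular":[0,0,0],"grip":-1},{"travel":[0.12,0.11,0],"angular":[0,0,0],"grip":-1},{"travel":[0.22,0.2,0],"angular":[0,0,0],"grip":-1},{"travel":[0.32,0.29,0],"angular":[0,0,0],"grip":-1},{"travel":[0.42,0.38,0],"angular":[0,0,0],"grip":-1},{"travel":[0.48,0.44,0],"angular":[0,0,0],"grip":-1},{"travel":[0.525,0.48,0],"angular":[0,0,0],"grip":-1},{"travel":[0.525,0.48,0],"angular":[0,0,0],"grip":-1}])

```text
time: 4.23
ee_pos: [0.605, -0.0253, 0.15]
tcp_rot: [-179.9, -0.0, 90.2]
wrist_force: [-0.0, 1.0, -1.0]
opening: 0.0432
grasp_force: 41.0
```

Request:
carry_out(plan=[{"travel":[0,0,-0.05],"angular":[0,0,0],"grip":-1},{"travel":[0,0,-0.1],"angular":[0,0,0],"grip":-1},{"travel":[0,0,-0.15],"angular":[0,0,0],"grip":-1},{"travel":[0,0,-0.18],"angular":[0,0,0],"grip":-1},{"travel":[0,0,-0.2],"angular":[0,0,0],"grip":-1},{"travel":[0,0,-0.2],"angular":[0,0,0],"grip":-1},{"travel":[0,0,-0.2],"angular":[0,0,0],"grip":-1}])

```text
time: 4.82
ee_pos: [0.6034, -0.0281, 0.0924]
tcp_rot: [-180.0, 0.0, 90.0]
wrist_force: [-0.5, -0.0, -1.1]
opening: 0.0433
grasp_force: 41.0
```

```bash
python3 - <<'E'
from h import *
st()
crop('side',180,135,160,160,3.5,'side3.png')
E
```

```text
{'time': 4.8167, 'ee_pos': [0.6034, -0.0281, 0.0924], 'tcp_rot': [-179.9876, 0.0025, 89.9864], 'q': [-2.6676, 12.0367, 1.4154, 79.391, -0.0031, 87.346], 'opening': 0.0433, 'grasp_force': 41.0016, 'wrist_force': [-0.4971, -0.0118, -1.1303]}
```

View pics/side3.png

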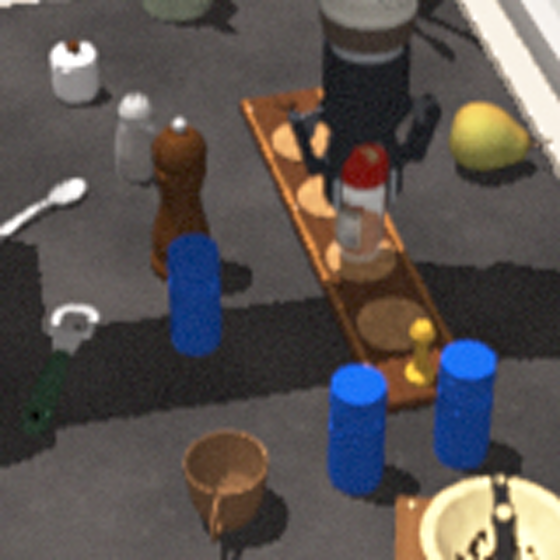

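Jar hangs upright over disc c: foot at (360,248), disc centre at about (361,256). I'll lower it the last 11 mm.

Request:
carry_out(plan=[{"travel":[0,0,-0.012],"angular":[0,0,0],"grip":-1},{"travel":[0,0,-0.022],"angular":[0,0,0],"grip":-1},{"travel":[0,0,-0.03],"angular":[0,0,0],"grip":-1},{"travel":[0,0,-0.035],"angular":[0,0,0],"grip":-1},{"travel":[0,0,-0.037],"angular":[0,0,0],"grip":-1},{"travel":[0,0,-0.037],"angular":[0,0,0],"grip":-1},{"travel":[0,0,-0.037],"angular":[0,0,0],"grip":-1}])

```text
time: 5.45
ee_pos: [0.6037, -0.0279, 0.0812]
tcp_rot: [180.0, 0.0, 90.0]
wrist_force: [-0.2, -0.9, -0.2]
opening: 0.0433
grasp_force: 41.1
```

Request:
carry_out(plan=[{"travel":[0,0,-0.003],"angular":[0,0,0],"grip":-1},{"travel":[0,0,-0.003],"angular":[0,0,0],"grip":-1},{"travel":[0,0,-0.003],"angular":[0,0,0],"grip":-1}])

```text
time: 5.7
ee_pos: [0.6037, -0.0279, 0.081]
tcp_rot: [180.0, 0.0, 90.0]
wrist_force: [-2.2, 0.3, 5.2]
opening: 0.0434
grasp_force: 41.5
```

Request:
carry_out(plan=[{"travel":[0,0,0],"angular":[0,0,0],"grip":-0.1},{"travel":[0,0,0],"angular":[0,0,0],"grip":0.2},{"travel":[0,0,0],"angular":[0,0,0],"grip":0.5},{"travel":[0,0,0],"angular":[0,0,0],"grip":1},{"travel":[0,0,0],"angular":[0,0,0],"grip":1},{"travel":[0,0,0],"angular":[0,0,0],"grip":1},{"travel":[0,0,0],"angular":[0,0,0],"grip":1},{"travel":[0,0,0],"angular":[0,0,0],"grip":1}])

```text
time: 6.37
ee_pos: [0.6036, -0.0279, 0.0802]
tcp_rot: [-180.0, 0.0, 90.0]
wrist_force: [-0.0, 0.8, 0.5]
opening: 0.0851
grasp_force: 0.0
```

Request:
carry_out(plan=[{"travel":[0,0,0.06],"angular":[0,0,0],"grip":1},{"travel":[0,0,0.14],"angular":[0,0,0],"grip":1},{"travel":[0,0,0.24],"angular":[0,0,0],"grip":1},{"travel":[0,0,0.32],"angular":[0,0,0],"grip":1},{"travel":[0,0,0.4],"angular":[0,0,0],"grip":1},{"travel":[0,0,0.4],"angular":[0,0,0],"grip":1}])

```text
time: 6.87
ee_pos: [0.605, -0.0279, 0.2058]
tcp_rot: [179.6, 0.0, 90.0]
wrist_force: [0.4, 0.4, 1.1]
opening: 0.0856
grasp_force: 0.0
```

Request:
carry_out(plan=[{"travel":[-0.08,0.09,0],"angular":[0,0,0],"grip":1},{"travel":[-0.17,0.19,0],"angular":[0,0,0],"grip":1},{"travel":[-0.26,0.29,0],"angular":[0,0,0],"grip":1},{"travel":[-0.36,0.39,0],"angular":[0,0,0],"grip":1},{"travel":[-0.46,0.5,0],"angular":[0,0,0],"grip":1},{"travel":[-0.54,0.59,0],"angular":[0,0,0],"grip":1},{"travel":[-0.595,0.65,0],"angular":[0,0,0],"grip":1},{"travel":[-0.595,0.65,0],"angular":[0,0,0],"grip":1}])

```text
time: 7.53
ee_pos: [0.4225, 0.1696, 0.2006]
tcp_rot: [180.0, -0.1, 90.2]
wrist_force: [0.2, -0.1, -0.6]
opening: 0.0854
grasp_force: 0.0
```

Request:
carry_out(plan=[{"travel":[0,0,-0.07],"angular":[0,0,0],"grip":1},{"travel":[0,0,-0.14],"angular":[0,0,0],"grip":1},{"travel":[0,0,-0.2],"angular":[0,0,0],"grip":1},{"travel":[0,0,-0.2],"angular":[0,0,0],"grip":1},{"travel":[0,0,-0.2],"angular":[0,0,0],"grip":1}])

```text
time: 7.95
ee_pos: [0.4249, 0.1666, 0.1398]
tcp_rot: [-179.9, 0.0, 90.0]
wrist_force: [0.0, -0.3, 1.0]
opening: 0.085
grasp_force: 0.0
```

```bash
python3 - <<'E'
from h import *
st()
crop('side',180,135,160,160,3.5,'side4.png')
E
```

```text
{'time': 7.95, 'ee_pos': [0.4249, 0.1666, 0.1398], 'tcp_rot': [-179.9153, 0.0368, 89.9813], 'q': [21.4192, -8.5876, -14.4694, 84.2105, -0.0033, 111.438], 'opening': 0.085, 'grasp_force': 0.0, 'wrist_force': [0.0176, -0.2731, 0.9688]}
```

View pics/side4.png

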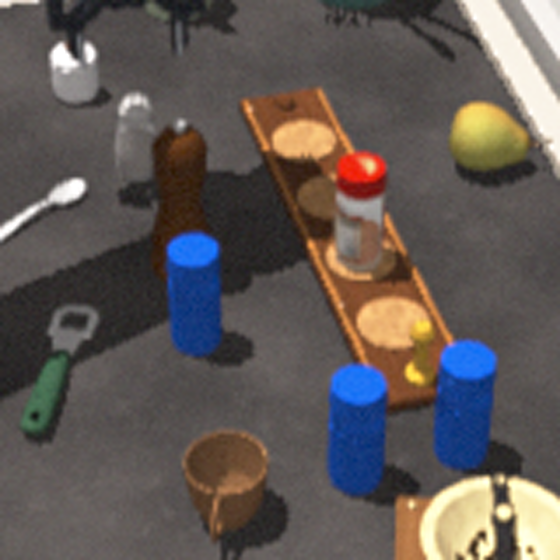

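The jar stands upright on disc c (358,255). The fingers straddle the salt shaker dome (136,102). Descend and grip.

Request:
carry_out(plan=[{"travel":[0,0,-0.08],"angular":[0,0,0],"grip":1},{"travel":[0,0,-0.16],"angular":[0,0,0],"grip":1},{"travel":[0,0,-0.24],"angular":[0,0,0],"grip":1},{"travel":[0,0,-0.3],"angular":[0,0,0],"grip":1},{"travel":[0,0,-0.325],"angular":[0,0,0],"grip":1},{"travel":[0,0,-0.325],"angular":[0,0,0],"grip":1},{"travel":[0,0,-0.325],"angular":[0,0,0],"grip":1}])

```text
time: 8.58
ee_pos: [0.4258, 0.1673, 0.0441]
tcp_rot: [179.9, -0.0, 90.0]
wrist_force: [-0.1, 0.1, 0.8]
opening: 0.0852
grasp_force: 0.0
```

Request:
carry_out(plan=[{"travel":[0,0,0],"angular":[0,0,0],"grip":-1},{"travel":[0,0,0],"angular":[0,0,0],"grip":-1},{"travel":[0,0,0],"angular":[0,0,0],"grip":-1},{"travel":[0,0,0],"angular":[0,0,0],"grip":-1},{"travel":[0,0,0],"angular":[0,0,0],"grip":-1},{"travel":[0,0,0],"angular":[0,0,0],"grip":-1},{"travel":[0,0,0],"angular":[0,0,0],"grip":-1},{"travel":[0,0,0],"angular":[0,0,0],"grip":-1}])

```text
time: 9.25
ee_pos: [0.4258, 0.1673, 0.044]
tcp_rot: [179.9, -0.0, 90.0]
wrist_force: [-0.3, -0.2, 6.4]
opening: 0.0387
grasp_force: 39.4
```

The opening is 38.7 mm where 44 was expected, so I'll look from both cameras.

```bash
python3 - <<'E'
from h import *
st()
crop('side',180,120,80,80,6,'x.png');crop('top',150,190,80,80,6,'y.png')
cv2.imwrite('pics/both5.png',np.hstack([cv2.imread('pics/x.png'),cv2.imread('pics/y.png')])[:, :960][:, ::1] if 0 else cv2.resize(np.hstack([cv2.imread('pics/x.png'),cv2.imread('pics/y.png')]),(800,400)))
E
```

```text
{'time': 9.25, 'ee_pos': [0.4258, 0.1673, 0.044], 'tcp_rot': [179.8954, -0.0357, 89.9973], 'q': [21.4566, -6.9126, -23.6435, 73.1586, -0.0051, 111.4593], 'opening': 0.0387, 'grasp_force': 39.4184, 'wrist_force': [-0.2579, -0.1946, 6.354]}
```

View pics/both5.png

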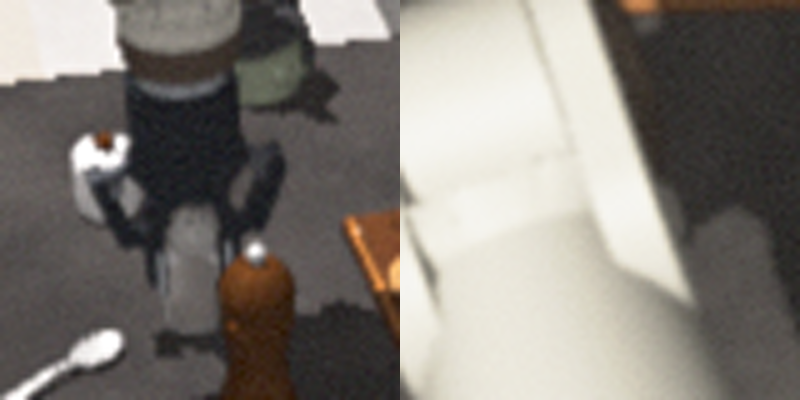

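Side view: the shaker is upright between the fingers at (193,265). Lift and carry to disc b.

Request:
carry_out(plan=[{"travel":[0,0,0.02],"angular":[0,0,0],"grip":-1},{"travel":[0,0,0.06],"angular":[0,0,0],"grip":-1},{"travel":[0,0,0.12],"angular":[0,0,0],"grip":-1},{"travel":[0,0,0.18],"angular":[0,0,0],"grip":-1},{"travel":[0,0,0.23],"angular":[0,0,0],"grip":-1},{"travel":[0,0,0.25],"angular":[0,0,0],"grip":-1},{"travel":[0,0,0.25],"angular":[0,0,0],"grip":-1}])

```text
time: 9.93
ee_pos: [0.4259, 0.1674, 0.1198]
tcp_rot: [179.8, -0.1, 90.0]
wrist_force: [-0.2, 0.5, -0.6]
opening: 0.0385
grasp_force: 39.8
```

Request:
carry_out(plan=[{"travel":[0.04,-0.02,0],"angular":[0,0,0],"grip":-1},{"travel":[0.13,-0.07,0],"angular":[0,0,0],"grip":-1},{"travel":[0.24,-0.14,0],"angular":[0,0,0],"grip":-1},{"travel":[0.35,-0.2,0],"angular":[0,0,0],"grip":-1},{"travel":[0.46,-0.27,0],"angular":[0,0,0],"grip":-1},{"travel":[0.54,-0.315,0],"angular":[0,0,0],"grip":-1},{"travel":[0.58,-0.338,0],"angular":[0,0,0],"grip":-1},{"travel":[0.58,-0.338,0],"angular":[0,0,0],"grip":-1}])

```text
time: 10.6
ee_pos: [0.6011, 0.0632, 0.1153]
tcp_rot: [-179.9, 0.0, 89.9]
wrist_force: [0.8, 0.4, -1.1]
opening: 0.0387
grasp_force: 39.9
```

Request:
carry_out(plan=[{"travel":[0,0,-0.04],"angular":[0,0,0],"grip":-1},{"travel":[0,0,-0.09],"angular":[0,0,0],"grip":-1},{"travel":[0,0,-0.13],"angular":[0,0,0],"grip":-1},{"travel":[0,0,-0.155],"angular":[0,0,0],"grip":-1},{"travel":[0,0,-0.155],"angular":[0,0,0],"grip":-1},{"travel":[0,0,-0.155],"angular":[0,0,0],"grip":-1}])

```text
time: 11.1
ee_pos: [0.5985, 0.066, 0.0708]
tcp_rot: [-179.9, 0.0, 90.0]
wrist_force: [0.5, 0.2, -0.4]
opening: 0.0387
grasp_force: 39.9
```

```bash
python3 - <<'E'
from h import *
st()
s=crop('side',220,140,100,100,6,'side6.png')
for P in ([.6,.066,.017],[.6,.066,.027],[.6,.066,.112]): print((proj(s,P)-[220,140])*6)
E
```

```text
{'time': 11.1, 'ee_pos': [0.5985, 0.066, 0.0708], 'tcp_rot': [-179.945, 0.0051, 90.0333], 'q': [6.292, 12.2137, -0.7765, 77.065, 0.0009, 96.2587], 'opening': 0.0387, 'grasp_force': 39.8903, 'wrist_force': [0.4924, 0.1782, -0.3927]}
[325.42799332 304.57923489]
[325.7448276 290.7039753]
[328.53493357 168.51566801]
```

View pics/side6.png

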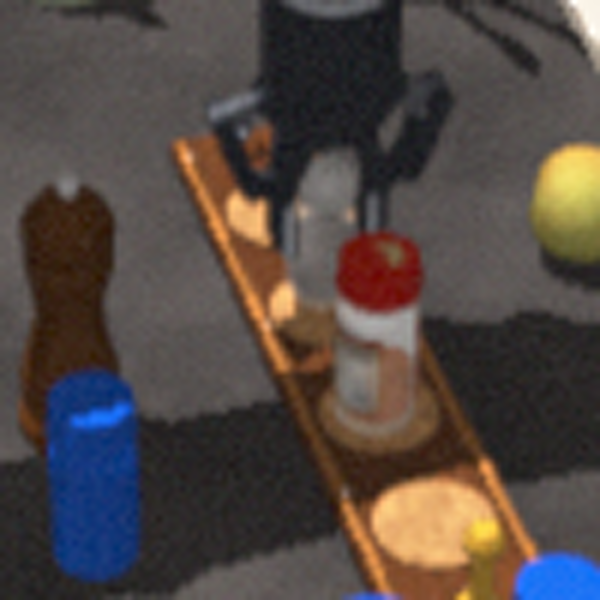

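The shaker hangs upright over b, with its dome at (330,155) against a prediction of (329,162). I'll lower it the last 10 mm and release.

Request:
carry_out(plan=[{"travel":[0,0,-0.012],"angular":[0,0,0],"grip":-1},{"travel":[0,0,-0.022],"angular":[0,0,0],"grip":-1},{"travel":[0,0,-0.028],"angular":[0,0,0],"grip":-1},{"travel":[0,0,-0.032],"angular":[0,0,0],"grip":-1},{"travel":[0.003,0,-0.033],"angular":[0,0,0],"grip":-1},{"travel":[0.003,0,-0.034],"angular":[0,0,0],"grip":-1},{"travel":[0.003,0,-0.034],"angular":[0,0,0],"grip":-1},{"travel":[0.003,0,-0.034],"angular":[0,0,0],"grip":-1}])

```text
time: 11.82
ee_pos: [0.6001, 0.0657, 0.0612]
tcp_rot: [180.0, 0.0, 90.0]
wrist_force: [-0.3, -0.3, -0.5]
opening: 0.0389
grasp_force: 39.9
```

Request:
carry_out(plan=[{"travel":[0,0,-0.004],"angular":[0,0,0],"grip":-1},{"travel":[0,0,-0.004],"angular":[0,0,0],"grip":-1},{"travel":[0,0,-0.004],"angular":[0,0,0],"grip":-1}])

```text
time: 12.07
ee_pos: [0.6002, 0.0658, 0.061]
tcp_rot: [179.9, -0.0, 90.0]
wrist_force: [-1.6, -0.2, 6.3]
opening: 0.0387
grasp_force: 41.2
```

Request:
carry_out(plan=[{"travel":[0,0,0],"angular":[0,0,0],"grip":-0.2},{"travel":[0,0,0],"angular":[0,0,0],"grip":0.1},{"travel":[0,0,0],"angular":[0,0,0],"grip":0.5},{"travel":[0,0,0],"angular":[0,0,0],"grip":1},{"travel":[0,0,0],"angular":[0,0,0],"grip":1},{"travel":[0,0,0],"angular":[0,0,0],"grip":1},{"travel":[0,0,0],"angular":[0,0,0],"grip":1},{"travel":[0,0,0],"angular":[0,0,0],"grip":1}])

```text
time: 12.73
ee_pos: [0.6, 0.0657, 0.0598]
tcp_rot: [-180.0, -0.0, 90.0]
wrist_force: [-0.2, -0.6, -1.1]
opening: 0.0857
grasp_force: 0.0
```

Request:
carry_out(plan=[{"travel":[0,0,0.06],"angular":[0,0,0],"grip":1},{"travel":[0,0,0.14],"angular":[0,0,0],"grip":1},{"travel":[0,0,0.24],"angular":[0,0,0],"grip":1},{"travel":[0,0,0.32],"angular":[0,0,0],"grip":1},{"travel":[0,0,0.4],"angular":[0,0,0],"grip":1},{"travel":[0,0,0.4],"angular":[0,0,0],"grip":1}])

```text
time: 13.23
ee_pos: [0.6015, 0.0658, 0.1854]
tcp_rot: [179.6, -0.0, 90.0]
wrist_force: [0.0, 0.1, 0.8]
opening: 0.0852
grasp_force: 0.0
```

Request:
carry_out(plan=[{"travel":[-0.07,0.08,0],"angular":[0,0,0],"grip":1},{"travel":[-0.16,0.19,0],"angular":[0,0,0],"grip":1},{"travel":[-0.25,0.29,0],"angular":[0,0,0],"grip":1},{"travel":[-0.34,0.4,0],"angular":[0,0,0],"grip":1},{"travel":[-0.43,0.5,0],"angular":[0,0,0],"grip":1},{"travel":[-0.52,0.61,0],"angular":[0,0,0],"grip":1},{"travel":[-0.61,0.71,0],"angular":[0,0,0],"grip":1},{"travel":[-0.68,0.8,0],"angular":[0,0,0],"grip":1}])

```text
time: 13.9
ee_pos: [0.3939, 0.3071, 0.1799]
tcp_rot: [180.0, -0.0, 90.0]
wrist_force: [0.5, 1.0, 0.7]
opening: 0.0851
grasp_force: 0.0
```

Request:
carry_out(plan=[{"travel":[-0.04,0.04,-0.06],"angular":[0,0,0],"grip":1},{"travel":[-0.04,0.04,-0.13],"angular":[0,0,0],"grip":1},{"travel":[-0.04,0.04,-0.2],"angular":[0,0,0],"grip":1},{"travel":[-0.04,0.04,-0.2],"angular":[0,0,0],"grip":1},{"travel":[-0.04,0.04,-0.2],"angular":[0,0,0],"grip":1}])

```text
time: 14.32
ee_pos: [0.3834, 0.3173, 0.1193]
tcp_rot: [-179.9, 0.1, 90.0]
wrist_force: [1.1, 0.7, 0.0]
opening: 0.0852
grasp_force: 0.0
```

```bash
python3 - <<'E'
from h import *
st()
crop('side',170,100,150,150,4,'side7.png')
E
```

```text
{'time': 14.3167, 'ee_pos': [0.3834, 0.3173, 0.1193], 'tcp_rot': [-179.9123, 0.0742, 90.009], 'q': [39.6086, -2.7035, -11.3229, 81.4955, -0.0013, 129.5997], 'opening': 0.0852, 'grasp_force': 0.0, 'wrist_force': [1.0817, 0.699, 0.0188]}
```

View pics/side7.png

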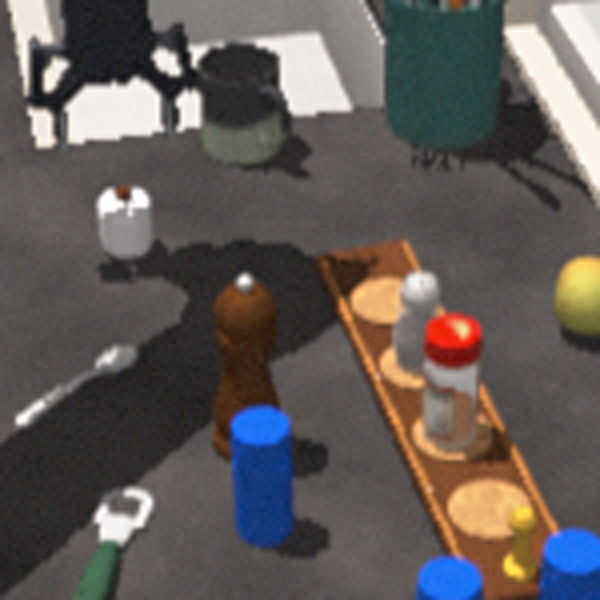

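The salt stands on b. The fingertips (58 and 170, mean 114) straddle the mustard knob at (123,193). Descend with +2 mm in x.

Request:
carry_out(plan=[{"travel":[0.007,0,-0.08],"angular":[0,0,0],"grip":1},{"travel":[0.007,0,-0.16],"angular":[0,0,0],"grip":1},{"travel":[0.007,0,-0.23],"angular":[0,0,0],"grip":1},{"travel":[0.007,0,-0.29],"angular":[0,0,0],"grip":1},{"travel":[0.007,0,-0.322],"angular":[0,0,0],"grip":1},{"travel":[0.007,0,-0.322],"angular":[0,0,0],"grip":1},{"travel":[0.007,0,-0.322],"angular":[0,0,0],"grip":1}])

```text
time: 14.95
ee_pos: [0.3867, 0.3179, 0.0244]
tcp_rot: [180.0, -0.0, 90.0]
wrist_force: [0.2, 0.8, -0.2]
opening: 0.0855
grasp_force: 0.0
```

Request:
carry_out(plan=[{"travel":[0,0,0],"angular":[0,0,0],"grip":-1},{"travel":[0,0,0],"angular":[0,0,0],"grip":-1},{"travel":[0,0,0],"angular":[0,0,0],"grip":-1},{"travel":[0,0,0],"angular":[0,0,0],"grip":-1},{"travel":[0,0,0],"angular":[0,0,0],"grip":-1},{"travel":[0,0,0],"angular":[0,0,0],"grip":-1},{"travel":[0,0,0],"angular":[0,0,0],"grip":-1},{"travel":[0,0,0],"angular":[0,0,0],"grip":-1}])

```text
time: 15.62
ee_pos: [0.3866, 0.3182, 0.0247]
tcp_rot: [179.9, -0.1, 90.0]
wrist_force: [-1.3, -2.0, 6.0]
opening: 0.0481
grasp_force: 41.4
```

Request:
carry_out(plan=[{"travel":[0,0,0.02],"angular":[0,0,0],"grip":-1},{"travel":[0,0,0.06],"angular":[0,0,0],"grip":-1},{"travel":[0,0,0.12],"angular":[0,0,0],"grip":-1},{"travel":[0,0,0.18],"angular":[0,0,0],"grip":-1},{"travel":[0,0,0.23],"angular":[0,0,0],"grip":-1},{"travel":[0,0,0.25],"angular":[0,0,0],"grip":-1},{"travel":[0,0,0.25],"angular":[0,0,0],"grip":-1}])

```text
time: 16.2
ee_pos: [0.3869, 0.3183, 0.1005]
tcp_rot: [179.9, -0.1, 90.0]
wrist_force: [0.1, 0.0, -1.3]
opening: 0.0482
grasp_force: 41.8
```

Request:
carry_out(plan=[{"travel":[0.05,-0.04,0],"angular":[0,0,0],"grip":-1},{"travel":[0.15,-0.11,0],"angular":[0,0,0],"grip":-1},{"travel":[0.27,-0.2,0],"angular":[0,0,0],"grip":-1},{"travel":[0.4,-0.3,0],"angular":[0,0,0],"grip":-1},{"travel":[0.53,-0.4,0],"angular":[0,0,0],"grip":-1},{"travel":[0.64,-0.48,0],"angular":[0,0,0],"grip":-1},{"travel":[0.698,-0.523,0],"angular":[0,0,0],"grip":-1},{"travel":[0.698,-0.523,0],"angular":[0,0,0],"grip":-1}])

```text
time: 16.87
ee_pos: [0.5993, 0.1565, 0.0962]
tcp_rot: [-180.0, 0.1, 89.7]
wrist_force: [-0.9, -0.7, -1.3]
opening: 0.0483
grasp_force: 41.9
```

Request:
carry_out(plan=[{"travel":[0,0,-0.04],"angular":[0,0,0],"grip":-1},{"travel":[0,0,-0.09],"angular":[0,0,0],"grip":-1},{"travel":[0,0,-0.13],"angular":[0,0,0],"grip":-1},{"travel":[0,0,-0.16],"angular":[0,0,0],"grip":-1},{"travel":[0,0,-0.16],"angular":[0,0,0],"grip":-1},{"travel":[0,0,-0.16],"angular":[0,0,0],"grip":-1},{"travel":[0,0,-0.16],"angular":[0,0,0],"grip":-1}])

```text
time: 17.45
ee_pos: [0.5955, 0.1613, 0.0509]
tcp_rot: [180.0, -0.0, 90.0]
wrist_force: [0.1, -0.5, -0.7]
opening: 0.0482
grasp_force: 41.9
```

```bash
python3 - <<'E'
from h import *
st()
s=crop('side',210,110,130,100,6,'side8.png')
for P in ([.596,.161,.017],[.596,.161,.027],[.596,.161,.091]): print((proj(s,P)-[210,110])*6)
E
```

```text
{'time': 17.45, 'ee_pos': [0.5955, 0.1613, 0.0509], 'tcp_rot': [179.9571, -0.0134, 90.035], 'q': [15.1514, 14.5846, -0.1854, 75.1851, 0.0017, 105.1164], 'opening': 0.0482, 'grasp_force': 41.9253, 'wrist_force': [0.1083, -0.5191, -0.7219]}
[338.97756659 388.92574449]
[339.1177967  375.27970996]
[340.03921076 285.61531825]
```

View pics/side8.png

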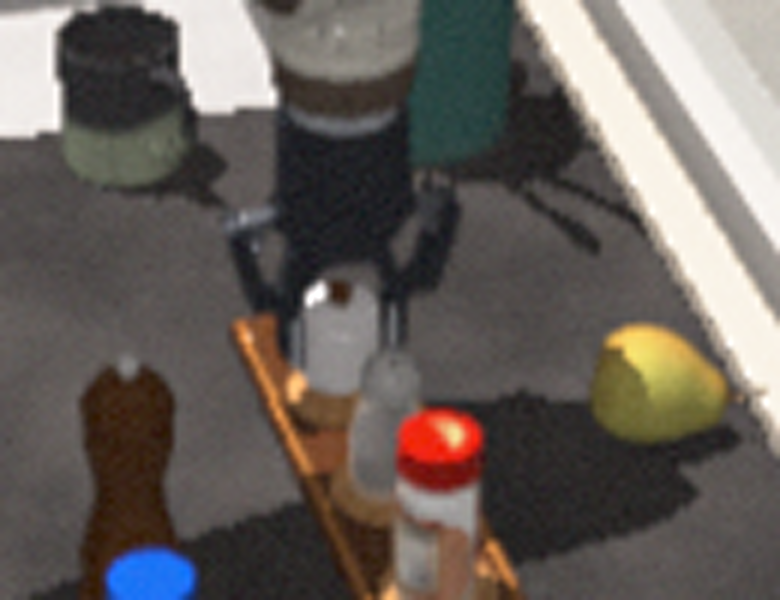

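The knob is at (341,288) against a prediction of (340,286), so the pot is centred over a. Lower 9.5 mm.

Request:
carry_out(plan=[{"travel":[0,0,-0.01],"angular":[0,0,0],"grip":-1},{"travel":[0,0,-0.02],"angular":[0,0,0],"grip":-1},{"travel":[0,0,-0.026],"angular":[0,0,0],"grip":-1},{"travel":[0,0,-0.03],"angular":[0,0,0],"grip":-1},{"travel":[0,0,-0.033],"angular":[0,0,0],"grip":-1},{"travel":[0,0,-0.033],"angular":[0,0,0],"grip":-1},{"travel":[0,0,-0.033],"angular":[0,0,0],"grip":-1}])

```text
time: 18.08
ee_pos: [0.5955, 0.1608, 0.0417]
tcp_rot: [180.0, -0.0, 90.0]
wrist_force: [-4.6, -0.9, 10.1]
opening: 0.0483
grasp_force: 43.0
```

Contact made. Release, rise 200 mm and go over the mill.

Request:
carry_out(plan=[{"travel":[0,0,0],"angular":[0,0,0],"grip":0},{"travel":[0,0,0],"angular":[0,0,0],"grip":0.3},{"travel":[0,0,0],"angular":[0,0,0],"grip":0.6},{"travel":[0,0,0],"angular":[0,0,0],"grip":1},{"travel":[0,0,0],"angular":[0,0,0],"grip":1},{"travel":[0,0,0],"angular":[0,0,0],"grip":1},{"travel":[0,0,0],"angular":[0,0,0],"grip":1},{"travel":[0,0,0],"angular":[0,0,0],"grip":1}])

```text
time: 18.75
ee_pos: [0.5955, 0.1608, 0.0403]
tcp_rot: [-180.0, 0.0, 90.0]
wrist_force: [-0.1, -0.5, 0.4]
opening: 0.0857
grasp_force: 0.0
```

Request:
carry_out(plan=[{"travel":[0,0,0.06],"angular":[0,0,0],"grip":1},{"travel":[0,0,0.15],"angular":[0,0,0],"grip":1},{"travel":[0,0,0.26],"angular":[0,0,0],"grip":1},{"travel":[0,0,0.37],"angular":[0,0,0],"grip":1},{"travel":[0,0,0.48],"angular":[0,0,0],"grip":1},{"travel":[0,0,0.59],"angular":[0,0,0],"grip":1},{"travel":[0,0,0.667],"angular":[0,0,0],"grip":1},{"travel":[0,0,0.667],"angular":[0,0,0],"grip":1}])

```text
time: 19.42
ee_pos: [0.5967, 0.1611, 0.2464]
tcp_rot: [179.6, -0.1, 90.0]
wrist_force: [1.3, 0.1, 0.5]
opening: 0.0853
grasp_force: 0.0
```

Request:
carry_out(plan=[{"travel":[-0.08,-0.08,0],"angular":[0,0,0],"grip":1},{"travel":[-0.17,-0.16,0],"angular":[0,0,0],"grip":1},{"travel":[-0.27,-0.26,0],"angular":[0,0,0],"grip":1},{"travel":[-0.37,-0.36,0],"angular":[0,0,0],"grip":1},{"travel":[-0.46,-0.45,0],"angular":[0,0,0],"grip":1},{"travel":[-0.507,-0.495,0],"angular":[0,0,0],"grip":1},{"travel":[-0.507,-0.495,0],"angular":[0,0,0],"grip":1},{"travel":[-0.507,-0.495,0],"angular":[0,0,0],"grip":1}])

```text
time: 20.08
ee_pos: [0.4431, 0.0118, 0.2405]
tcp_rot: [179.9, -0.0, 89.9]
wrist_force: [0.1, -0.1, -0.7]
opening: 0.0855
grasp_force: 0.0
```

```bash
python3 - <<'E'
from h import *
st()
s=crop('side',180,90,140,140,4.25,'side9.png')
for P in ([.4435,.0125,.17],[.4435,.0125,.25]): print((proj(s,P)-[180,90])*4.25)
E
```

```text
{'time': 20.0833, 'ee_pos': [0.4431, 0.0118, 0.2405], 'tcp_rot': [179.938, -0.0067, 89.9049], 'q': [1.5167, -9.638, -4.2487, 95.3272, 0.0049, 91.6118], 'opening': 0.0855, 'grasp_force': 0.0, 'wrist_force': [0.1335, -0.1138, -0.6808]}
[213.5563228  337.18432101]
[209.34171401 244.54660918]
```

View pics/side9.png

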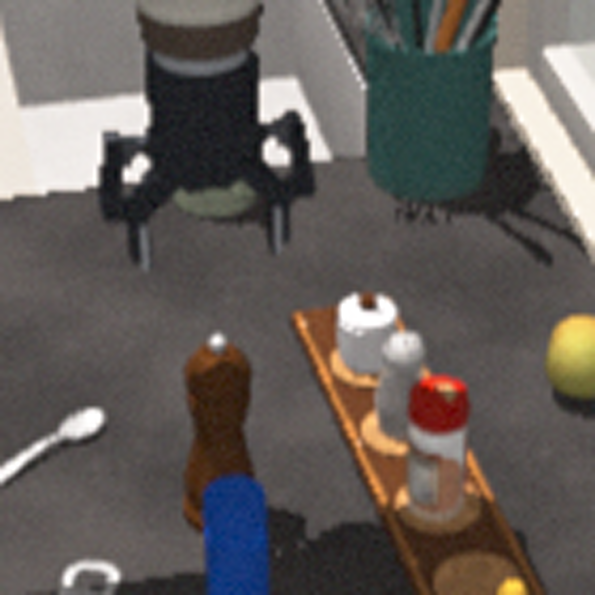

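The three stand well on a, b and c. The mill knob is at (217,338) against a prediction of (214,337), so +2 mm in x. Descend and grip the head.

Request:
carry_out(plan=[{"travel":[0.007,0,-0.07],"angular":[0,0,0],"grip":1},{"travel":[0.007,0,-0.14],"angular":[0,0,0],"grip":1},{"travel":[0.007,0,-0.21],"angular":[0,0,0],"grip":1},{"travel":[0.007,0,-0.28],"angular":[0,0,0],"grip":1},{"travel":[0.007,0,-0.335],"angular":[0,0,0],"grip":1},{"travel":[0.007,0,-0.355],"angular":[0,0,0],"grip":1},{"travel":[0.007,0,-0.355],"angular":[0,0,0],"grip":1},{"travel":[0.007,0,-0.355],"angular":[0,0,0],"grip":1}])

```text
time: 20.8
ee_pos: [0.4459, 0.0128, 0.1342]
tcp_rot: [-180.0, -0.0, 90.0]
wrist_force: [-0.3, 0.2, 1.0]
opening: 0.0853
grasp_force: 0.0
```

Request:
carry_out(plan=[{"travel":[0,0,0],"angular":[0,0,0],"grip":-1},{"travel":[0,0,0],"angular":[0,0,0],"grip":-1},{"travel":[0,0,0],"angular":[0,0,0],"grip":-1},{"travel":[0,0,0],"angular":[0,0,0],"grip":-1},{"travel":[0,0,0],"angular":[0,0,0],"grip":-1},{"travel":[0,0,0],"angular":[0,0,0],"grip":-1},{"travel":[0,0,0],"angular":[0,0,0],"grip":-1},{"travel":[0,0,0],"angular":[0,0,0],"grip":-1}], grip_force=60)

```text
time: 21.47
ee_pos: [0.4462, 0.0123, 0.1354]
tcp_rot: [179.9, -0.0, 90.0]
wrist_force: [-1.7, 0.5, 6.6]
opening: 0.0454
grasp_force: 61.0
```

Request:
carry_out(plan=[{"travel":[0,0,0.02],"angular":[0,0,0],"grip":-1},{"travel":[0,0,0.07],"angular":[0,0,0],"grip":-1},{"travel":[0,0,0.14],"angular":[0,0,0],"grip":-1},{"travel":[0,0,0.22],"angular":[0,0,0],"grip":-1},{"travel":[0,0,0.3],"angular":[0,0,0],"grip":-1},{"travel":[0,0,0.37],"angular":[0,0,0],"grip":-1},{"travel":[0,0,0.42],"angular":[0,0,0],"grip":-1},{"travel":[0,0,0.433],"angular":[0,0,0],"grip":-1}])

```text
time: 22.13
ee_pos: [0.4461, 0.0123, 0.2667]
tcp_rot: [179.8, -0.0, 90.0]
wrist_force: [-0.1, 1.1, -2.9]
opening: 0.0456
grasp_force: 61.9
```

Request:
carry_out(plan=[{"travel":[0.03,-0.03,0],"angular":[0,0,0],"grip":-1},{"travel":[0.1,-0.08,0],"angular":[0,0,0],"grip":-1},{"travel":[0.19,-0.16,0],"angular":[0,0,0],"grip":-1},{"travel":[0.29,-0.24,0],"angular":[0,0,0],"grip":-1},{"travel":[0.39,-0.33,0],"angular":[0,0,0],"grip":-1},{"travel":[0.47,-0.39,0],"angular":[0,0,0],"grip":-1},{"travel":[0.53,-0.44,0],"angular":[0,0,0],"grip":-1},{"travel":[0.543,-0.454,0],"angular":[0,0,0],"grip":-1}])

```text
time: 22.8
ee_pos: [0.6104, -0.1268, 0.2602]
tcp_rot: [-179.8, -0.0, 89.9]
wrist_force: [0.1, -0.0, -2.6]
opening: 0.0453
grasp_force: 62.6
```

Request:
carry_out(plan=[{"travel":[0,0,-0.03],"angular":[0,0,0],"grip":-1},{"travel":[0,0,-0.09],"angular":[0,0,0],"grip":-1},{"travel":[0,0,-0.16],"angular":[0,0,0],"grip":-1},{"travel":[0,0,-0.23],"angular":[0,0,0],"grip":-1},{"travel":[0,0,-0.3],"angular":[0,0,0],"grip":-1},{"travel":[0,0,-0.34],"angular":[0,0,0],"grip":-1},{"travel":[0,0,-0.34],"angular":[0,0,0],"grip":-1},{"travel":[0,0,-0.34],"angular":[0,0,0],"grip":-1}])

```text
time: 23.47
ee_pos: [0.6076, -0.1234, 0.1617]
tcp_rot: [-179.9, -0.0, 90.0]
wrist_force: [0.4, -0.1, -2.0]
opening: 0.0451
grasp_force: 62.6
```

```bash
python3 - <<'E'
from h import *
st()
s=crop('side',210,120,120,140,4.25,'side10.png')
for P in ([.609,-.124,.017],[.609,-.124,.027],[.609,-.124,.197]): print((proj(s,P)-[210,120])*4.25)
E
```

```text
{'time': 23.4667, 'ee_pos': [0.6076, -0.1234, 0.1617], 'tcp_rot': [-179.9388, -0.0175, 90.0212], 'q': [-11.4858, 13.8562, 11.2096, 87.4169, 0.005, 78.4929], 'opening': 0.0451, 'grasp_force': 62.5904, 'wrist_force': [0.4393, -0.0607, -2.0216]}
[349.27111131 454.87442125]
[349.82254632 444.75198958]
[359.92401327 259.32413947]
```

View pics/side10.png

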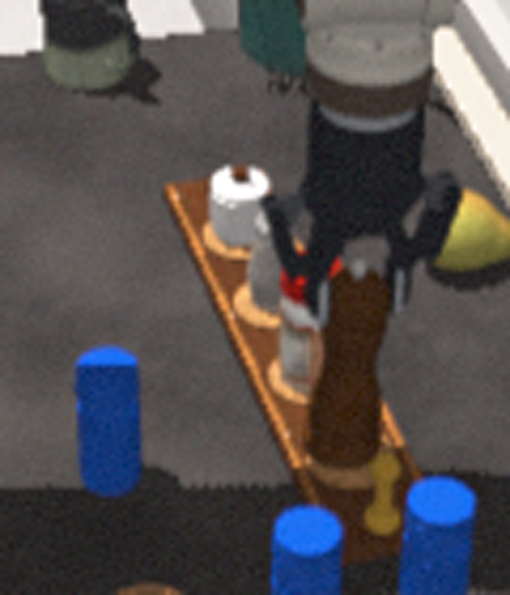

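The mill hangs just above d, near upright, with its foot at about (344,452) and the disc at (349,455). Lower with +1.5 mm in x.

Request:
carry_out(plan=[{"travel":[0.005,0,-0.008],"angular":[0,0,0],"grip":-1},{"travel":[0.008,0,-0.016],"angular":[0,0,0],"grip":-1},{"travel":[0.008,0,-0.022],"angular":[0,0,0],"grip":-1},{"travel":[0.008,0,-0.026],"angular":[0,0,0],"grip":-1},{"travel":[0.008,0,-0.029],"angular":[0,0,0],"grip":-1},{"travel":[0.008,0,-0.031],"angular":[0,0,0],"grip":-1},{"travel":[0.008,0,-0.031],"angular":[0,0,0],"grip":-1},{"travel":[0.008,0,-0.031],"angular":[0,0,0],"grip":-1}])

```text
time: 24.18
ee_pos: [0.6108, -0.1239, 0.1527]
tcp_rot: [180.0, 0.0, 90.0]
wrist_force: [-0.4, 0.2, -2.3]
opening: 0.0453
grasp_force: 62.7
```

Request:
carry_out(plan=[{"travel":[0,0,-0.002],"angular":[0,0,0],"grip":-1},{"travel":[0,0,-0.004],"angular":[0,0,0],"grip":-1},{"travel":[0,0,-0.004],"angular":[0,0,0],"grip":-1},{"travel":[0,0,-0.004],"angular":[0,0,0],"grip":-1}])

```text
time: 24.52
ee_pos: [0.6109, -0.124, 0.1526]
tcp_rot: [179.9, 0.0, 90.0]
wrist_force: [-1.7, 0.6, 5.3]
opening: 0.045
grasp_force: 63.2
```

Request:
carry_out(plan=[{"travel":[0,0,0],"angular":[0,0,0],"grip":-1},{"travel":[0,0,0],"angular":[0,0,0],"grip":-1},{"travel":[0,0,0],"angular":[0,0,0],"grip":0.1},{"travel":[0,0,0],"angular":[0,0,0],"grip":0.15},{"travel":[0,0,0],"angular":[0,0,0],"grip":0.3},{"travel":[0,0,0],"angular":[0,0,0],"grip":0.6},{"travel":[0,0,0],"angular":[0,0,0],"grip":1},{"travel":[0,0,0],"angular":[0,0,0],"grip":1}], grip_force=20)

```text
time: 25.18
ee_pos: [0.6108, -0.1239, 0.1512]
tcp_rot: [-180.0, -0.0, 90.0]
wrist_force: [0.6, -1.0, 0.8]
opening: 0.0854
grasp_force: 0.0
```

Request:
carry_out(plan=[{"travel":[0,0,0],"angular":[0,0,0],"grip":1},{"travel":[0,0,0],"angular":[0,0,0],"grip":1},{"travel":[0,0,0],"angular":[0,0,0],"grip":1},{"travel":[0,0,0.06],"angular":[0,0,0],"grip":1},{"travel":[0,0,0.14],"angular":[0,0,0],"grip":1},{"travel":[0,0,0.23],"angular":[0,0,0],"grip":1},{"travel":[0,0,0.3],"angular":[0,0,0],"grip":1},{"travel":[0,0,0.33],"angular":[0,0,0],"grip":1}])

```text
time: 25.85
ee_pos: [0.6114, -0.124, 0.2538]
tcp_rot: [179.8, 0.0, 90.0]
wrist_force: [0.9, -0.0, -0.4]
opening: 0.0856
grasp_force: 0.0
```

Request:
carry_out(plan=[{"travel":[-0.08,0,0],"angular":[0,0,0],"grip":1},{"travel":[-0.18,0,0],"angular":[0,0,0],"grip":1},{"travel":[-0.29,0,0],"angular":[0,0,0],"grip":1},{"travel":[-0.4,0,0],"angular":[0,0,0],"grip":1},{"travel":[-0.51,0,0],"angular":[0,0,0],"grip":1},{"travel":[-0.62,0,0],"angular":[0,0,0],"grip":1},{"travel":[-0.72,0,0],"angular":[0,0,0],"grip":1},{"travel":[-0.75,0,0],"angular":[0,0,0],"grip":1}])

```text
time: 26.52
ee_pos: [0.3827, -0.1237, 0.2505]
tcp_rot: [-180.0, 0.0, 90.0]
wrist_force: [-0.4, 0.4, -0.1]
opening: 0.0855
grasp_force: 0.0
```

```bash
python3 - <<'E'
from h import *
st()
c=crop('top',150,140,200,110,4,'t.png');s=crop('side',210,120,130,130,4,'s.png')
T=cv2.imread('pics/t.png');S=cv2.imread('pics/s.png');
cv2.imwrite('pics/fin_t.png',T);cv2.imwrite('pics/fin_s.png',S)
for n,P in dict(mill=[.609,-.124,.186],jar=[.604,-.028,.123],salt=[.6,.066,.103],mus=[.596,.161,.081],d=[.609,-.124,.017]).items():
    print(n,((proj(c,P)-[150,140]+.5)*4-.5).round(),((proj(s,P)-[210,120]+.5)*4-.5).round())
E
```

```text
{'time': 26.5167, 'ee_pos': [0.3827, -0.1237, 0.2505], 'tcp_rot': [-179.9949, 0.0109, 89.9684], 'q': [-17.8969, -14.8402, -7.4341, 97.4076, -0.012, 72.1347], 'opening': 0.0855, 'grasp_force': 0.0, 'wrist_force': [-0.385, 0.4495, -0.1327]}
mill [628.  76.] [340. 258.]
jar [470. 104.] [296. 250.]
salt [328. 113.] [260. 203.]
mus [188. 123.] [228. 161.]
d [598. 138.] [330. 430.]
```

View pics/fin_t.png

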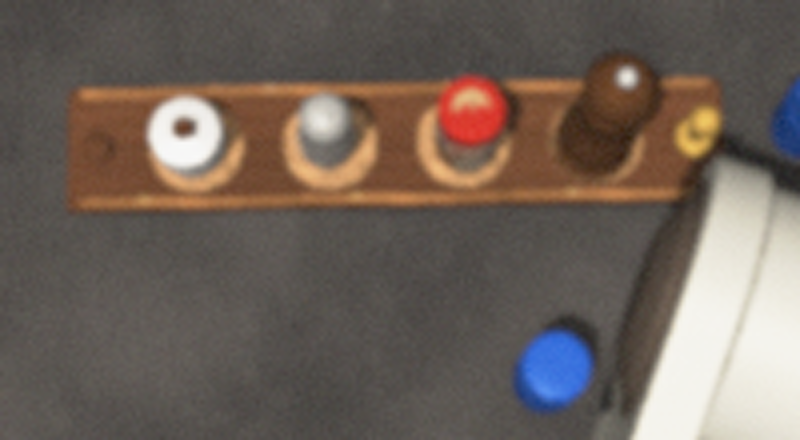

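View pics/fin_s.png

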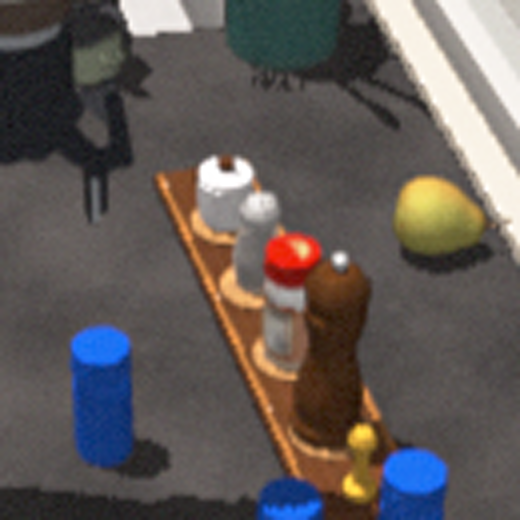

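All four stand upright and centred to within about 3 mm: mill knob (627,77) against a prediction of (628,76), salt (325,115) against (328,113), mustard (185,126) against (188,123). The gripper is clear, so I'm handing in.

```bash
python3 -c "
from workcell import ticket
print(ticket.job_done())"
```

```text
the job is handed in; nothing more can be done
None
```

The job is handed in: from the brass post outwards, the pepper mill, spice jar, salt shaker and mustard pot stand upright on their discs, within about 3 mm of centre in the last pictures, and the arm never went near the espresso cup; the hand-in returned no verdict.

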